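Roll the cap strips home on a well block

ROBOT

A 6-joint arm with a two-finger parallel gripper is mounted at the origin on the work surface; the furniture and walls round the work are solid. World frame = base frame: x ahead of the robot, y to its left, z up, the work surface at z = 0. Lengths are in m, angles in rad, forces in N, time in s.
With the tool pointing down it reaches from about 0.3 to 0.875 m from the base axis. Payload 6.4 kg.
Tool frame: the origin (TCP) lies on the centre line of the jaws, within the pads' length; the fingertips stand 25 mm ahead of it and the grasp point (between the pads) lies 6 mm ahead of it; z points along the fingers, y is the line along which they close (so a half turn about z gives the same grasp; the last joint's range is limited). The gripper opens to 85 mm and grips with 20 to 120 N. Pads are 22 mm wide; open, the fingers measure 114 mm over their backs; the gripper's body (76 mm by 85 mm) begins 54 mm behind the grasp point. The pads swing forward as they close: fully open they stand 13 mm farther back than shut.
Start: joints at [1.015, 0.181, 1.607, -0, 1.354, -0.206], TCP at [0.197, 0.54, 0.256] pointing down, gripper open.
Joint ranges: [-2.99, 2.99], [-0.89, 2.07], [0.3, 2.58], [-1.14, 4.28], [0, 2.63], [-3.12, 3.12]. Speed limits (rad/s): [2.57, 2.57, 3.01, 3.14, 3.14, 3.14].

INTERFACE

Orientations are given as a unit quaternion [w, x, y, z].
In Python, from bench import get_obs, camera, hand_in, spot_in gives the robot as it stands.
- The arm moves only by the shell command python3 -m jog 'ROWS'. ROWS is JSON, one flat list of numbers, 7 for each row, row after row: the shift along the tool's x, y, z in m, then the turn, a rotation vector about the tool's x, y, z in rad, then the closure, from 0 (fully open) to 1 (shut). A call has 1 to 20 rows; each row is the pose to reach, as a shift and turn from the pose commanded when the call began, along the tool's axes at that moment; what a row does not reach only later rows make up. A row lasts 1/8 s, in which the tool goes at most 62.5 mm and 10.7 degrees, less where a joint would pass 70% of its speed; a pose out of reach is approached as far as the arm can. A call with a gripper value outside its range is refused whole. The fingers move at their own pace and stop on an object; the grip force is fixed at half the most. Time passes only in rows, so rows that repeat a pose let the fingers close. It gives the time, the measured TCP pose, the force, the opening and the grip force at its end, in the units of the state.
- get_obs(): the state, without advancing time (a new reading comes with each control period).
- camera(name): name is "scene" or "top" or "wrist"; returns a dict with "frame" (384x512x3 uint8, red, green, blue), "mtx" (3x3 intrinsics, pixels), "distortion" ([k1, k2, p1, p2, k3] as OpenCV has them; the pictures are not rectified), "extrinsics" (4x4, takes a point from camera to world coordinates). Camera axes: x right, y up, looking along -z (the intrinsics and any distortion apply to the point x, -y, -z); pixel columns grow to the right and rows downward; lengths in m; the calibration is good to about 2 mm. A picture is of the moment at which its call begins. There is no depth.
- hand_in(): hands the job in; it is judged then, once.
Trained networks look in a picture, given as the dict that the camera call returned (one of the last four; its "shot" number tells which), for a name from the list of things; names that differ only in an ending like _2 or _b are one class to them, and where a whole thing is asked for, a point or a joint stands for the part that bears it (a point fixed in the world has none). Each returns a list of dicts, best first, with "confidence" (0 to 1); they miss things now and then, are a little off and sometimes report something else, mostly with a low value. They report only what shows in the picture. A call takes as long as a camera call. They do not tell look-alikes from the thing itself.
- spot_in(picture, name): "xyz" ([x, y, z] in m, in world coordinates, good to about 4 mm: the middle of the surface that is visible of it).
The state is a dict: "time_s": time; "q": joint angles; "dq": joint speeds; "joint_efforts": joint torques, N m; "eef_pos": TCP position; "eef_rot": TCP orientation; "wrist_force": force on the tool from outside, world axes, zero at the start; "torque": the same for the moment, N m; "opening": opening from 0.0 (shut) to 1.0 (fully open); "grasp_force": force on a finger pad.
Only numpy, scipy, OpenCV 4.12 (cv2) and the standard library are available. Lean on these libraries where they do the work, as an engineer would, in place of code of your own. Each camera call takes 0.05 s, during which the arm holds its last target. There are 200 camera calls.

TASK

Take the sprung hand roller out of its stand and roll it, pressing down steadily, along the whole row of six raised cap strips on the grey well block, from one end to the other, so that every strip sits fully home. Do it in one rolling pass without lifting the roller off half-way and without pressing so hard that its spring is squashed solid; only the roller may touch the block. Then put the roller back upright in its stand, let go, and leave the bottles and the dish where they are.

Things in the scene. Friction and masses are not known exactly. Their poses are not given: they have to be found in the camera images.
- roller: Hand roller, about 0.41 kg, standing in the stand. Origin: lowest point of the relaxed drum, mid-length; x = rolling direction, y = drum axle, z up (a half turn about z changes nothing). Black rubber drum, 40 mm diameter, 84 mm long, in a steel fork 96 mm (y) x 30 mm (x); steel plate 66 (x) x 100 (y) mm at z = 62 to 68 mm; wooden grip on top. Drum and fork spring up into the frame under load.
- roller_grip (a point): Centre of the roller's upright wooden grip block, 100 mm above the roller's origin and rigid with its frame: 28 mm thick along the roller's x, 60 mm wide along y, reaching from 68 to 124 mm above the roller's origin. Best pinched from above across its 28 mm (fingers closing along x).
- roller_fork (a joint): Spring travel of the roller: how far the drum is pushed up into the frame, 0 (relaxed) to 0.012 m (squashed solid). It pushes with 9 N at first touch, rising by 0.5 N per mm to 15 N. About 6 mm (12 N) is right for the work.
- drum_axle (a point): Centre of the drum's axle, midway along it (20 mm above the drum's lowest point).
- cap_block: Grey plastic well block fixed to the table, 128 mm long (its x), 86 mm wide (y), top face 40 mm high; origin at the centre of its underside. Six white cap strips (16.5 mm in x, 78 mm in y, 6 mm thick) lie across it side by side at x = -45, -27, -9, 9, 27, 45 mm. A strip's flat top is 51 mm above the table when fully raised, 46 mm when home. Roll along the block's x.
- strip_1 (a joint): How far cap strip 1 (white, four round grey marks on its flat top, at x = -45 mm on the block) is pressed in: 0 = standing 5 mm proud, 0.005 m = fully home. It starts between 0 and 0.001. It slides straight down against about 3.5 N of friction, does not tip, and stays where it is left.
- strip_2 (a joint): How far cap strip 2 (white, four round grey marks on its flat top, at x = -27 mm on the block) is pressed in: 0 = standing 5 mm proud, 0.005 m = fully home. It starts between 0 and 0.001. It slides straight down against about 3.5 N of friction, does not tip, and stays where it is left.
- strip_3 (a joint): How far cap strip 3 (white, four round grey marks on its flat top, at x = -9 mm on the block) is pressed in: 0 = standing 5 mm proud, 0.005 m = fully home. It starts between 0 and 0.001. It slides straight down against about 3.5 N of friction, does not tip, and stays where it is left.
- strip_4 (a joint): How far cap strip 4 (white, four round grey marks on its flat top, at x = 9 mm on the block) is pressed in: 0 = standing 5 mm proud, 0.005 m = fully home. It starts between 0 and 0.001. It slides straight down against about 3.5 N of friction, does not tip, and stays where it is left.
- strip_5 (a joint): How far cap strip 5 (white, four round grey marks on its flat top, at x = 27 mm on the block) is pressed in: 0 = standing 5 mm proud, 0.005 m = fully home. It starts between 0 and 0.001. It slides straight down against about 3.5 N of friction, does not tip, and stays where it is left.
- strip_6 (a joint): How far cap strip 6 (white, four round grey marks on its flat top, at x = 45 mm on the block) is pressed in: 0 = standing 5 mm proud, 0.005 m = fully home. It starts between 0 and 0.001. It slides straight down against about 3.5 N of friction, does not tip, and stays where it is left.
- stand: Aluminium open-topped holder fixed to the table, 62 mm (x) x 120 mm (y), 70 mm high, walls 6 mm, on an 82 x 132 mm foot plate; origin at the centre of its underside. The roller's drum and fork hang inside, axle along the stand's y (5 mm free each side in x, 6 mm in y); its steel plate rests on the long walls' rims, the roller's origin then 8 mm above the table.
- bottle_a: Frosted bottle with a white screw cap, 39 mm diameter, 89 mm tall, loose bystander; origin at the centre of its underside.
- bottle_b: Frosted bottle with a white screw cap, 41 mm diameter, 87 mm tall, loose bystander; origin at the centre of its underside.
- dish: Petri dish with its lid on, 90 mm diameter, 16 mm tall, loose bystander; origin at the centre of its underside.
Not all that is in view belongs to the job. Leave any pink look-alike of the cap_block alone.

How it is judged:
By the outcome, as a careful person would: the job done as asked, in the order asked, and still so for the second after the job is handed in, with the robot touching nothing.
It also fails if it takes over 53 s, if anything falls off the work surface, if the arm or the gripper's body presses on something with over 40 N, if the wrist force passes 120 N, or if a joint passes its speed limit or range.

## Working session

There is one attempt and no reset: what is moved stays moved. The work goes in short steps, Python scripts to look and compute and a shell command to move; the robot and the scene stay as the last step left them, time stands still between calls to the robot, and variables do not carry over. Pictures are saved under pics/ and viewed, at most 10 in all, crops included, and the job is handed in when it is done.

```bash
mkdir -p pics
python3 - <<'E'
from bench import *
import cv2
o=get_obs();print(o)
for n in ["scene","top"]:
    c=camera(n);cv2.imwrite(f"pics/{n}0.png",c["frame"][:,:,::-1])
    for k in ["roller","roller_grip","cap_block","strip_1","stand","bottle_a","dish"]:
        print(n,k,[(round(d["confidence"],2),[round(float(v),3) for v in d["xyz"]]) for d in spot_in(c,k)])
E
```

```text
{'time_s': 0.0, 'q': array([ 1.01470525e+00,  1.81572500e-01,  1.60800533e+00, -7.11927427e-06,
        1.35378222e+00, -2.06272735e-01]), 'dq': array([ 0.00133111,  0.00055796, -0.00028695,  0.00017403, -0.00194608,
       -0.00055605]), 'joint_efforts': array([ 6.36841451e-04, -4.44876587e+01, -3.51335263e+01, -3.31929205e-04,
        9.04248096e-03,  1.69521502e-05]), 'eef_pos': array([0.19676632, 0.5397472 , 0.25536771]), 'eef_rot': array([-3.25525835e-04,  1.74017869e-01,  9.84742098e-01, -8.21565192e-04]), 'wrist_force': array([ 0.09169061, -1.17058098, -0.05549759]), 'torque': array([0.06060367, 0.03996239, 0.0284305 ]), 'grasp_force': 0.0, 'opening': 1.0026012513068616}
scene roller [(0.7, [0.429, 0.334, 0.076])]
scene roller_grip [(0.93, [0.432, 0.331, 0.077])]
scene cap_block [(0.65, [0.527, 0.169, 0.048]), (0.65, [0.268, -0.245, 0.053])]
scene strip_1 [(0.81, [0.229, -0.229, 0.053]), (0.77, [0.284, -0.243, 0.049]), (0.71, [0.303, -0.241, 0.049]), (0.7, [0.25, -0.225, 0.049]), (0.54, [0.519, 0.163, 0.049]), (0.52, [0.261, -0.235, 0.048]), (0.5, [0.32, -0.244, 0.051]), (0.48, [0.536, 0.178, 0.055]), (0.43, [0.552, 0.177, 0.049]), (0.42, [0.572, 0.187, 0.05])]
scene stand [(0.73, [0.528, 0.17, 0.048]), (0.7, [0.419, 0.296, 0.026])]
scene bottle_a [(0.8, [0.748, 0.224, 0.059]), (0.53, [0.618, 0.504, 0.049])]
scene dish [(0.27, [0.503, 0.171, 0.051])]
top roller [(0.84, [0.44, 0.342, 0.074])]
top roller_grip [(0.75, [0.443, 0.345, 0.076])]
top cap_block [(0.98, [0.275, -0.227, 0.045]), (0.84, [0.544, 0.164, 0.054]), (0.16, [0.439, 0.346, 0.075])]
top strip_1 [(0.64, [0.52, 0.165, 0.047]), (0.63, [0.251, -0.234, 0.046]), (0.63, [0.271, -0.237, 0.052]), (0.63, [0.3, -0.235, 0.051]), (0.61, [0.32, -0.245, 0.052]), (0.58, [0.232, -0.228, 0.052]), (0.54, [0.502, 0.16, 0.047])]
top stand [(0.64, [0.429, 0.31, 0.003])]
top bottle_a [(0.52, [0.621, 0.515, 0.073])]
top dish [(0.61, [0.677, 0.382, 0.019])]
```

View pics/scene0.png

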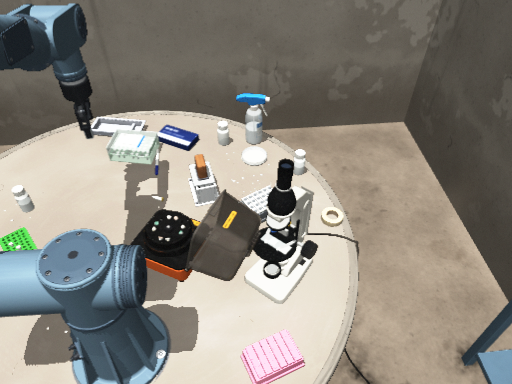

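View pics/top0.png

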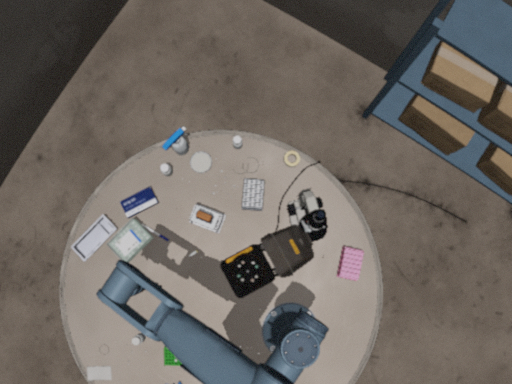

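Scene view: the roller in its stand is at (203,180), and the grey block at (258,200) is partly behind the dark lid. The pink look-alike is at (272,357). Top view: roller and stand are at (207,217), the grey block at (253,193), and the pink look-alike at (351,262). The grey block with white strips at (253,193) fits the description. I'll confirm it in an enlarged crop.

```bash
cat > h.py <<'E'
import numpy as np, cv2
from bench import *
def ray(c,uv,z):
    uv=np.array(uv,float).reshape(-1,1,2)
    n=cv2.undistortPoints(uv,np.array(c["mtx"]),np.array(c["distortion"])).reshape(-1,2)
    E=np.array(c["extrinsics"]);d=np.c_[n[:,0],-n[:,1],-np.ones(len(n))]@E[:3,:3].T
    return E[:3,3]+d*((z-E[2,3])/d[:,2])[:,None]
def proj(c,P):
    E=np.linalg.inv(np.array(c["extrinsics"]));P=np.array(P,float).reshape(-1,3)@E[:3,:3].T+E[:3,3]
    P=P*[1,-1,-1]
    return cv2.projectPoints(P,np.zeros(3),np.zeros(3),np.array(c["mtx"]),np.array(c["distortion"]))[0].reshape(-1,2)
def crop(c,name,u0,u1,v0,v1,s):
    cv2.imwrite(name,cv2.resize(c["frame"][v0:v1,u0:u1,::-1],None,fx=s,fy=s,interpolation=cv2.INTER_CUBIC))
E
python3 - <<'E'
from h import *
c=camera("top");crop(c,"pics/t1.png",180,340,150,270,5)
print(np.array(c["extrinsics"]).round(3),ray(c,[[205,215],[253,193],[307,215],[290,250]],0.05).round(3))
w=camera("wrist");print(np.array(w["extrinsics"]).round(3),np.array(w["mtx"]).round(0))
E
```

```text
[[ 0.028  0.992 -0.122  0.289]
 [-0.999  0.03   0.017  0.168]
 [ 0.021  0.121  0.992  1.889]
 [ 0.     0.     0.     1.   ]] [[ 0.45   0.352  0.05 ]
 [ 0.544  0.165  0.05 ]
 [ 0.463 -0.053  0.05 ]
 [ 0.322  0.012  0.05 ]]
[[ 0.342 -0.888 -0.306  0.119]
 [ 0.94   0.324  0.112  0.57 ]
 [-0.    -0.326  0.945  0.374]
 [ 0.     0.     0.     1.   ]] [[312.   0. 252.]
 [  0. 312. 188.]
 [  0.   0.   1.]]
```

View pics/t1.png

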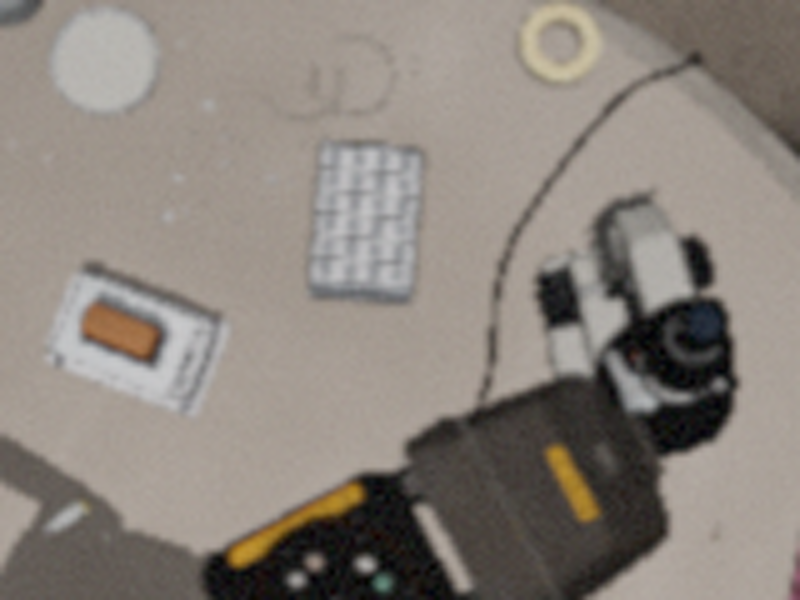

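The enlarged crop confirms the target. The block at crop (366,220) is grey with six white strips across it, and its long axis runs close to image vertical (world x). The stand and roller are at crop (138,338), with the wooden grip at (121,330).

Run:
```python
from h import *
c=camera("top")
f=lambda p:np.array(p)/5.+[180,150]-.4
B=ray(c,f([[322,142],[424,150],[412,300],[308,292]]),0.04);print(B.round(3),B.mean(0).round(3))
G=ray(c,f([[90,303],[162,332],[152,360],[82,333]]),0.132);print(G.round(3),G.mean(0).round(3))
S=ray(c,f([[90,268],[226,318],[196,412],[48,360]]),0.04);print(S.round(3),S.mean(0).round(3))
# shift for TCP to (grip xy, z .27) in tool axes
from scipy.spatial.transform import Rotation as R
o=get_obs();q=o["eef_rot"];r=R.from_quat(q[[1,2,3,0]])
print(r.inv().apply([G.mean(0)[0]-o["eef_pos"][0],G.mean(0)[1]-o["eef_pos"][1],0.0]))
```

```text
[[0.605 0.203 0.04 ]
 [0.602 0.12  0.04 ]
 [0.48  0.127 0.04 ]
 [0.484 0.21  0.04 ]] [0.543 0.165 0.04 ]
[[0.461 0.373 0.132]
 [0.44  0.317 0.132]
 [0.419 0.324 0.132]
 [0.438 0.378 0.132]] [0.439 0.348 0.132]
[[0.498 0.385 0.04 ]
 [0.461 0.275 0.04 ]
 [0.385 0.296 0.04 ]
 [0.423 0.416 0.04 ]] [0.442 0.343 0.04 ]
[-2.93363580e-01 -9.73286680e-02  4.34929402e-07]
```

```bash
python3 -m jog '[-0.035,-0.011,0,0,0,0.172,0, -0.07,-0.022,0,0,0,0.344,0, -0.105,-0.033,0,0,0,0.516,0, -0.14,-0.045,0,0,0,0.688,0, -0.175,-0.056,0,0,0,0.86,0, -0.21,-0.067,0,0,0,1.03,0, -0.245,-0.078,0,0,0,1.2,0, -0.28,-0.09,0,0,0,1.38,0, -0.293,-0.097,0,0,0,1.546,0, -0.293,-0.097,0,0,0,1.546,0, -0.293,-0.097,0,0,0,1.546,0]'
python3 - <<'E'
from h import *
c=camera("wrist");crop(c,"pics/w1.png",0,512,0,384,1.5)
print(get_obs()["q"])
for k in ["roller_grip","stand","strip_1","cap_block"]:
    print(k,[(round(d["confidence"],2),[round(float(v),3) for v in d["xyz"]]) for d in spot_in(c,k)])
print(proj(c,[[.439,.348,.132],[.543,.165,.04]]))
E
```

```text
time_s: 2.33
eef_pos: [0.4386, 0.349, 0.2563]
eef_rot: [-0.0, 0.811, 0.585, -0.0]
wrist_force: [0.7, 0.5, 1.0]
opening: 0.997
grasp_force: 0.0
[4.60709083e-01 1.48763691e-01 1.64383892e+00 2.47685433e-04
 1.34917889e+00 7.82297910e-01]
roller_grip [(0.62, [0.447, 0.363, 0.08])]
stand [(0.9, [0.45, 0.395, 0.06])]
strip_1 [(0.8, [0.554, 0.179, 0.047]), (0.65, [0.568, 0.17, 0.05]), (0.64, [0.591, 0.166, 0.049]), (0.49, [0.54, 0.198, 0.05]), (0.46, [0.497, 0.196, 0.051])]
cap_block [(0.69, [0.563, 0.195, 0.04]), (0.29, [0.554, 0.181, 0.051])]
[[252.53765424 190.77364833]
 [376.07553051 271.40610232]]
```

View pics/w1.png

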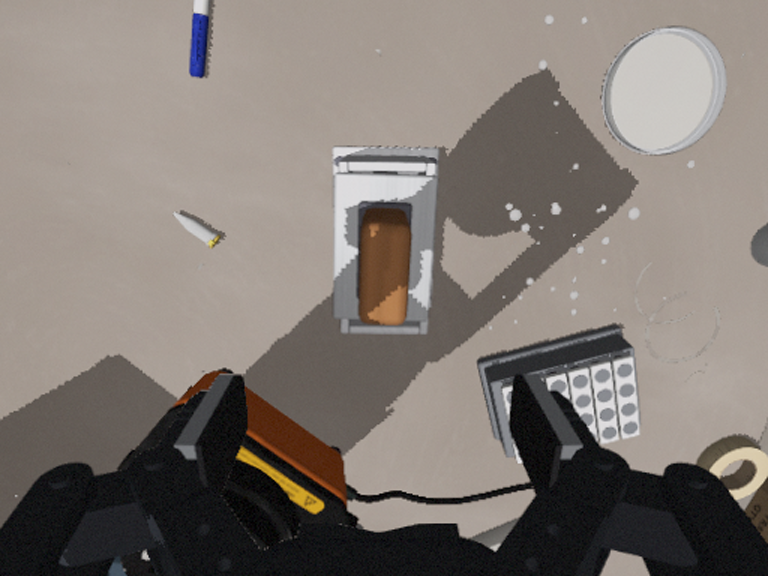

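Run:
```python
from h import *
c=camera("wrist");crop(c,"pics/w2a.png",205,345,90,230,4)
crop(c,"pics/w2b.png",310,440,210,320,4)
a=cv2.imread("pics/w2a.png");b=cv2.imread("pics/w2b.png")
m=np.zeros((560,800,3),np.uint8);m[:,:400]=a[:560,:400];b=cv2.resize(b,(400,338));m[:338,400:]=b;cv2.imwrite("pics/w2.png",m)
```

```text
(no output)
```

View pics/w2.png

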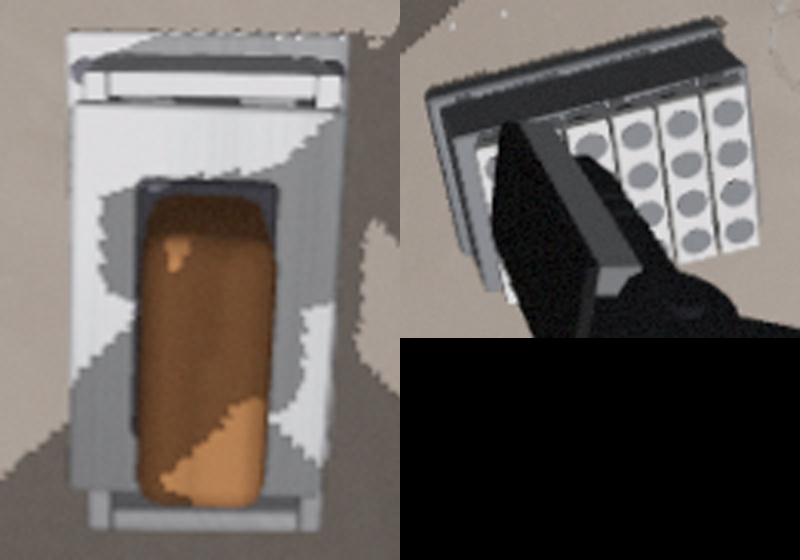

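Run:
```python
from h import *
c=camera("wrist");f=lambda p:np.array(p)/4.+[205,90]-.4
for n,p,z in [("plate",[[76,104],[338,106],[320,493],[70,487]],.076),("grip",[[147,235],[274,235],[264,505],[138,502]],.132)]:
    P=ray(c,f(p),z);P=P[:,:2];m=P.mean(0);y=(P[0]+P[1]-P[2]-P[3]);e=[np.linalg.norm(P[i]-P[i-1]).round(4) for i in range(4)]
    print(n,m.round(4),np.degrees(np.arctan2(y[1],y[0])).round(2)-90,e)
g=lambda p:np.array(p)/3.077+[310,210]-.4
# strip 6 quad, strip5 left edge
P=ray(c,g([[304,91],[343,83],[359,243],[319,256]]),.0505)[:,:2];print(P.round(4),P.mean(0).round(4))
y=P[0]+P[1]-P[2]-P[3];print(np.degrees(np.arctan2(y[1],y[0]))-90)
```

```text
plate [0.4431 0.3527] -20.060000000000002 [np.float64(0.0976), np.float64(0.0615), np.float64(0.0987), np.float64(0.0649)]
grip [0.4439 0.3534] -20.189999999999998 [np.float64(0.0573), np.float64(0.025), np.float64(0.0579), np.float64(0.0267)]
[[0.5856 0.2045]
 [0.6007 0.2028]
 [0.5973 0.1258]
 [0.5803 0.1251]] [0.591  0.1645]
-3.1775049096445827
```

```bash
python3 -m jog '[0.0055,0.0037,0.03,0,0,0.03,0, 0.0055,0.0037,0.07,0,0,0.03,0, 0.0055,0.0037,0.11,0,0,0.03,0, 0.0055,0.0037,0.135,0,0,0.03,0, 0.0055,0.0037,0.142,0,0,0.03,0, 0.0055,0.0037,0.142,0,0,0.03,0, 0.0055,0.0037,0.142,0,0,0.03,0.3, 0.0055,0.0037,0.142,0,0,0.03,0.6, 0.0055,0.0037,0.142,0,0,0.03,0.8, 0.0055,0.0037,0.142,0,0,0.03,1, 0.0055,0.0037,0.142,0,0,0.03,1, 0.0055,0.0037,0.142,0,0,0.03,1, 0.0055,0.0037,0.142,0,0,0.03,1, 0.0055,0.0037,0.142,0,0,0.03,1]'
```

```text
time_s: 4.42
eef_pos: [0.4447, 0.3529, 0.1151]
eef_rot: [0.0, 0.821, 0.571, 0.0]
wrist_force: [-0.6, -0.6, 5.9]
opening: 0.321
grasp_force: 60.4
```

```bash
python3 -m jog '[0,0,-0.01,0,0,0,1, 0,0,-0.03,0,0,0,1, 0,0,-0.06,0,0,0,1, 0,0,-0.09,0,0,0,1, 0,0,-0.1,0,0,0,1, 0,0,-0.1,0,0,0,1, 0,0,-0.1,0,0,0,1]'
python3 - <<'E'
from h import *
from scipy.spatial.transform import Rotation as R
c=camera("scene");crop(c,"pics/s2.png",130,290,100,220,5)
o=get_obs();r=R.from_quat(o["eef_rot"][[1,2,3,0]]);print(o["eef_pos"],r.as_matrix().round(3))
B=np.array([.5445,.166]);a=np.radians(-3.2);d=np.array([np.cos(a),np.sin(a)])
for s in (-.05,.052):
    print(s,r.inv().apply(np.r_[B+s*d-o["eef_pos"][:2],0]).round(4))
E
```

```text
time_s: 5.3
eef_pos: [0.4434, 0.3522, 0.2126]
eef_rot: [-0.0, 0.821, 0.571, -0.001]
wrist_force: [-0.6, -0.5, -4.0]
opening: 0.32
grasp_force: 59.8
[0.44343199 0.35222136 0.21253509] [[ 0.348  0.938 -0.003]
 [ 0.938 -0.348 -0.001]
 [-0.002 -0.002 -1.   ]]
-0.05 [-1.542e-01  1.117e-01  1.000e-04]
0.052 [-1.241e-01  2.092e-01 -2.000e-04]
```

View pics/s2.png

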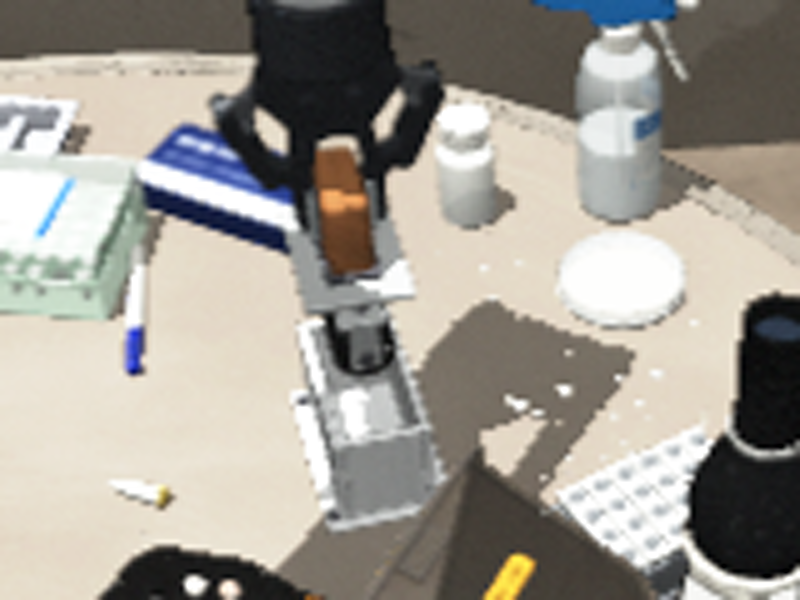

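The roller is lifted cleanly and hangs upright at crop (355,230), with the empty stand below it at (370,430). Next I'll move over the first end of the block and turn to its yaw.

```bash
python3 -m jog '[-0.02,0.014,0,0,0,-0.05,1, -0.05,0.036,0,0,0,-0.1,1, -0.08,0.058,0,0,0,-0.16,1, -0.11,0.08,0,0,0,-0.22,1, -0.14,0.102,0,0,0,-0.27,1, -0.154,0.112,0,0,0,-0.299,1, -0.154,0.112,0,0,0,-0.299,1, -0.154,0.112,0,0,0,-0.299,1]'
python3 - <<'E'
from h import *
from scipy.spatial.transform import Rotation as R
c=camera("wrist");crop(c,"pics/w3.png",0,512,0,384,1.5)
o=get_obs();r=R.from_quat(o["eef_rot"][[1,2,3,0]]);print(o["q"],o["wrist_force"],o["eef_pos"],r.as_matrix().round(3))
B=np.array([.5445,.166]);a=np.radians(-3.2);d=np.array([np.cos(a),np.sin(a)]);n=np.array([-d[1],d[0]])
for s in (-.064,.064): 
  for t in (.043,-.043): print(proj(c,np.r_[B+s*d+t*n,.04]).round(1)*1.5)
E
```

```text
time_s: 6.35
eef_pos: [0.4953, 0.1697, 0.2136]
eef_rot: [-0.001, 0.727, 0.687, -0.0]
wrist_force: [-0.2, 0.6, -3.6]
opening: 0.32
grasp_force: 59.7
[1.03522243e-01 1.10137049e-01 1.77695476e+00 3.41871239e-04
 1.25552849e+00 1.59185126e-01] [-0.56347655  0.28051463 -3.88596344] [0.49533105 0.16999184 0.21375226] [[ 0.056  0.998 -0.001]
 [ 0.998 -0.056  0.   ]
 [ 0.    -0.001 -1.   ]]
[[353.85 194.25]]
[[355.95 321.75]]
[[559.05 195.  ]]
[[543.6  321.45]]
```

View pics/w3.png

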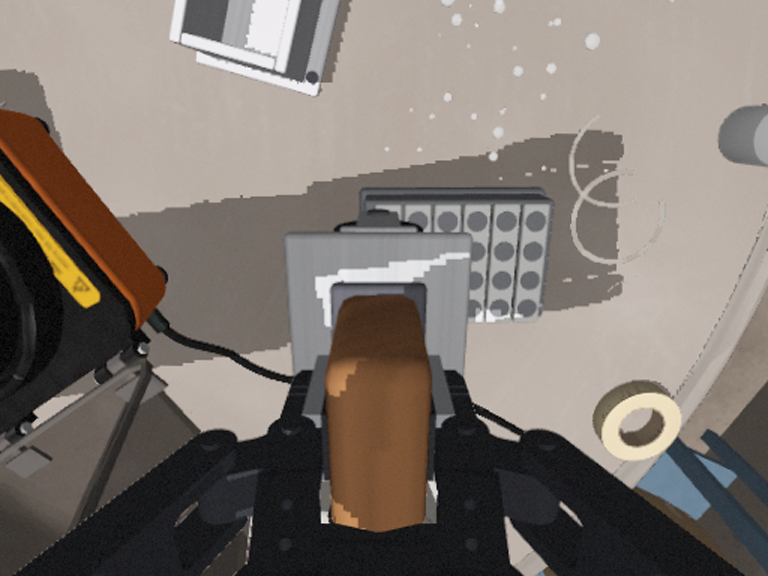

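```bash
python3 - <<'E'
from h import *
c=camera("wrist");g=cv2.cvtColor(c["frame"],cv2.COLOR_RGB2HSV)
C=[]
import sys
B=np.array([.5445,.166]);a=np.radians(-3.2);d=np.array([np.cos(a),np.sin(a)])
m=((g[...,2]<165)|(g[...,1]>60)).astype(np.uint8)
n,l,s,ce=cv2.connectedComponentsWithStats(m[130:220,300:375],connectivity=4)
for i in range(1,n):
    if 60<s[i,4]<400 and s[i,2]<22 and s[i,3]<22:
        p=ce[i]+[300,130];P=ray(c,p,.0505)[0,:2];print(p.round(1),s[i,4],P.round(4),((P-B)@d).round(4),((P-B)@[-d[1],d[0]]).round(4))
E
python3 - <<'E'
from h import *
c=camera("wrist")
B=np.array([.5445,.166]);a=np.radians(-3.2);d=np.array([np.cos(a),np.sin(a)])
f=lambda p:ray(c,np.array(p)/1.5,.0505)[:,:2]
for s,p in ((.045,[[536,221],[533,251],[531,280],[528,308]]),(.027,[[507,221],[505,251],[503,280],[500,308]])):
    P=f(p);q=P.mean(0)-B;e=P[0]-P[3];print(q@d-s,q@[-d[1],d[0]],np.degrees(np.arctan2(e[1],e[0]))-90)
E
```

```text
0.003284231403090712 0.00031145929105465205 -2.1514581243303468
0.0032959545600104376 0.0002698554464168545 -2.633824397423041
```

```bash
python3 -m jog '[0,0,0.02,0,0,0,1, 0,0,0.04,0,0,0,1, 0,0,0.05,0,0,0,1, 0,0,0.054,0,0,0,1, 0,0,0.057,0,0,0,1, 0,0,0.06,0,0,0,1, 0,0,0.06,0,0,0,1]'
```

```text
time_s: 7.38
eef_pos: [0.4963, 0.1695, 0.1549]
eef_rot: [0.0, 0.727, 0.687, 0.001]
wrist_force: [-0.3, 1.2, -1.9]
opening: 0.318
grasp_force: 60.1
```

```bash
python3 -m jog '[0,0,0.003,0,0,0,1, 0,0,0.006,0,0,0,1, 0,0,0.008,0,0,0,1, 0,0,0.008,0,0,0,1]'
```

```text
time_s: 7.88
eef_pos: [0.4976, 0.1695, 0.1483]
eef_rot: [0.001, 0.727, 0.687, 0.002]
wrist_force: [-0.7, -0.2, 7.9]
opening: 0.322
grasp_force: 61.3
```

```bash
python3 -m jog '[0,0.002,0,0,0,0,1, 0,0.006,0,0,0,0,1, 0,0.01,0,0,0,0,1, 0,0.014,0,0,0,0,1, 0,0.018,0,0,0,0,1, 0,0.022,0,0,0,0,1, 0,0.026,0,0,0,0,1, 0,0.03,0,0,0,0,1]'
```

```text
time_s: 8.88
eef_pos: [0.5274, 0.1678, 0.1483]
eef_rot: [0.001, 0.727, 0.687, 0.001]
wrist_force: [-0.8, -0.4, 9.0]
opening: 0.32
grasp_force: 61.5
```

```bash
python3 -m jog '[0,0.004,0,0,0,0,1, 0,0.008,0,0,0,0,1, 0,0.012,0,0,0,0,1, 0,0.016,0,0,0,0,1, 0,0.02,0,0,0,0,1, 0,0.024,0,0,0,0,1, 0,0.028,0,0,0,0,1, 0,0.032,0,0,0,0,1, 0,0.036,0,0,0,0,1, 0,0.04,0,0,0,0,1]'
```

```text
time_s: 10.12
eef_pos: [0.5676, 0.1655, 0.1486]
eef_rot: [0.001, 0.727, 0.687, 0.002]
wrist_force: [-0.4, 0.2, 8.8]
opening: 0.316
grasp_force: 61.5
```

```bash
python3 -m jog '[0,0.004,0,0,0,0,1, 0,0.008,0,0,0,0,1, 0,0.012,0,0,0,0,1, 0,0.016,0,0,0,0,1, 0,0.02,0,0,0,0,1, 0,0.024,0,0,0,0,1, 0,0.028,0,0,0,0,1, 0,0.031,0,0,0,0,1, 0,0.031,0,0,0,0,1, 0,0.031,0,0,0,0,1]'
```

```text
time_s: 11.38
eef_pos: [0.599, 0.1637, 0.149]
eef_rot: [0.002, 0.727, 0.687, 0.002]
wrist_force: [-0.2, 0.1, 8.5]
opening: 0.32
grasp_force: 61.4
```

```bash
python3 -m jog '[0,0,-0.01,0,0,0,1, 0,0,-0.03,0,0,0,1, 0,0,-0.05,0,0,0,1, 0,0,-0.067,0,0,0,1, 0.03,-0.03,-0.067,0,0,0,1, 0.06,-0.06,-0.067,0,0,0.06,1, 0.09,-0.09,-0.067,0,0,0.12,1, 0.12,-0.11,-0.067,0,0,0.18,1, 0.15,-0.135,-0.067,0,0,0.24,1, 0.175,-0.15,-0.067,0,0,0.299,1, 0.18,-0.165,-0.067,0,0,0.299,1, 0.18,-0.165,-0.067,0,0,0.299,1]'
python3 - <<'E'
from h import *
from scipy.spatial.transform import Rotation as R
o=get_obs();r=R.from_quat(o["eef_rot"][[1,2,3,0]]);print(o["eef_pos"],o["wrist_force"],r.as_matrix().round(3))
print(r.inv().apply(np.array([.4442,.3527,.2136])-o["eef_pos"]))
c=camera("wrist");crop(c,"pics/w4.png",112,512,84,384,2)
E
```

```text
time_s: 12.88
eef_pos: [0.441, 0.3526, 0.2135]
eef_rot: [0.0, 0.82, 0.572, -0.0]
wrist_force: [1.1, -0.4, -4.4]
opening: 0.318
grasp_force: 60.5
[0.44102979 0.35263355 0.21350161] [ 1.14343531 -0.39162596 -4.42271267] [[ 0.345  0.938 -0.   ]
 [ 0.938 -0.345 -0.001]
 [-0.001 -0.    -1.   ]]
[ 1.15718261e-03  2.95218445e-03 -9.94088238e-05]
```

View pics/w4.png

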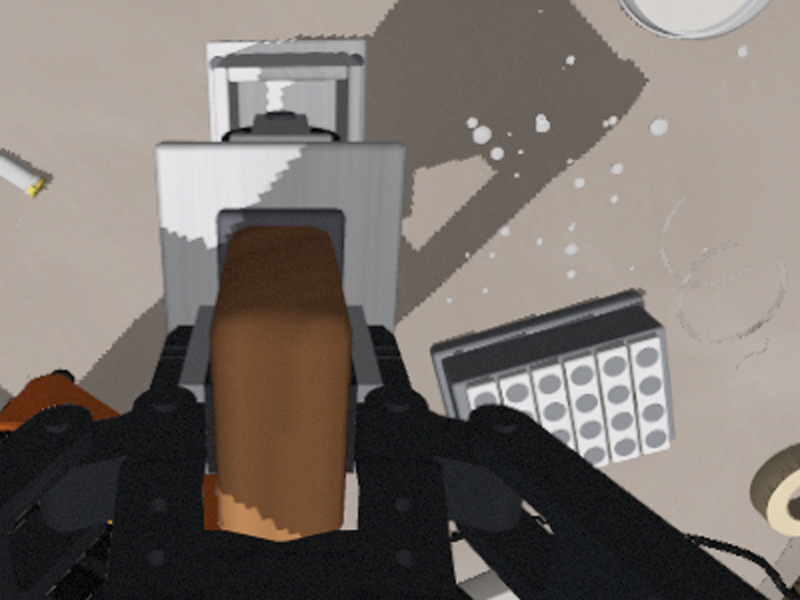

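The roller is held above the stand at view (285,90). On the block at view (560,400), all six strips now lie level and uniform. I'll check the lateral alignment with the stand before lowering.

Run:
```python
from h import *
c=camera("wrist");f=lambda p:np.array(p)/2.+[112,84]
o=get_obs()
from scipy.spatial.transform import Rotation as R
M=R.from_quat(o["eef_rot"][[1,2,3,0]]).as_matrix();T=np.array([.4442,.3527,0])
for n,p,z in [("foot",[[209,43],[364,42]],.004),("rim",[[218,68],[350,68]],.07)]:
    print(n,((ray(c,f(p),z)-T)@M)[:,:2].round(4))
crop(c,"pics/w5.png",210,305,95,160,8)
```

```text
foot [[ 0.0599 -0.0379]
 [ 0.0605  0.0412]]
rim [[ 0.0546 -0.0272]
 [ 0.0547  0.0272]]
```

View pics/w5.png

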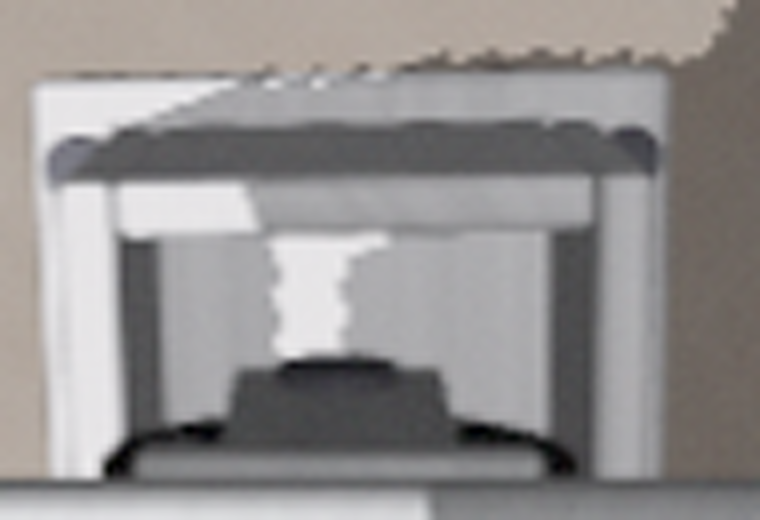

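Run:
```python
from h import *
from scipy.spatial.transform import Rotation as R
c=camera("wrist");o=get_obs();M=R.from_quat(o["eef_rot"][[1,2,3,0]]).as_matrix();T=np.array([.4442,.3527,0])
f=lambda p:np.array(p)/8.+[210,95]-.4
for n,p,z in [("foot",[[33,78],[667,72]],.004),("rim out",[[58,178],[658,178]],.07),("rim in",[[118,234],[594,234]],.07)]:
    print(n,((ray(c,f(p),z)-T)@M)[:,:2].round(4))
```

```text
foot [[ 0.061  -0.04  ]
 [ 0.0619  0.0408]]
rim out [[ 0.0555 -0.03  ]
 [ 0.0556  0.0318]]
rim in [[ 0.0498 -0.0239]
 [ 0.0498  0.0254]]
```

```bash
python3 -m jog '[0,0.003,0,0,0,0,1, 0,0.003,0,0,0,0,1, 0,0.003,0.015,0,0,0,1, 0,0.003,0.03,0,0,0,1, 0,0.003,0.045,0,0,0,1, 0,0.003,0.06,0,0,0,1, 0,0.003,0.075,0,0,0,1, 0,0.003,0.085,0,0,0,1, 0,0.003,0.085,0,0,0,1]'
```

```text
time_s: 14.15
eef_pos: [0.4443, 0.3514, 0.1272]
eef_rot: [-0.0, 0.821, 0.571, -0.001]
wrist_force: [0.1, 0.0, -3.7]
opening: 0.32
grasp_force: 60.4
```

No contact so far, so I'll lower the last 12 mm.

```bash
python3 -m jog '[0,0,0.005,0,0,0,1, 0,0,0.009,0,0,0,1, 0,0,0.012,0,0,0,1, 0,0,0.012,0,0,0,1, 0,0,0.012,0,0,0,1]'
```

```text
time_s: 14.78
eef_pos: [0.4449, 0.3517, 0.1164]
eef_rot: [0.0, 0.821, 0.571, 0.0]
wrist_force: [0.1, 0.1, -4.4]
opening: 0.322
grasp_force: 60.4
```

```bash
python3 -m jog '[0,0,0.001,0,0,0,1, 0,0,0.002,0,0,0,1, 0,0,0.002,0,0,0,1]'
```

```text
time_s: 15.15
eef_pos: [0.445, 0.3517, 0.1151]
eef_rot: [0.0, 0.821, 0.571, 0.0]
wrist_force: [-1.9, -2.7, 4.9]
opening: 0.321
grasp_force: 61.5
```

```bash
python3 -m jog '[0,0,0,0,0,0,0.6, 0,0,0,0,0,0,0.4, 0,0,0,0,0,0,0, 0,0,0,0,0,0,0, 0,0,0,0,0,0,0, 0,0,0,0,0,0,0, 0,0,-0.02,0,0,0,0, 0,0,-0.06,0,0,0,0, 0,0,-0.1,0,0,0,0, 0,0,-0.14,0,0,0,0, 0.03,0,-0.16,0,0,0,0, 0.03,-0.03,-0.16,0,0,0,0, 0.03,-0.03,-0.16,0,0,0,0]'
python3 - <<'E'
from h import *
c=camera("wrist");cv2.imwrite("pics/w6.png",cv2.resize(c["frame"][:,:,::-1],None,fx=1.5,fy=1.5))
E
```

```text
time_s: 16.77
eef_pos: [0.4258, 0.3909, 0.2744]
eef_rot: [-0.0, 0.82, 0.572, -0.0]
wrist_force: [0.1, -0.6, -0.2]
opening: 1.001
grasp_force: 0.0
```

View pics/w6.png

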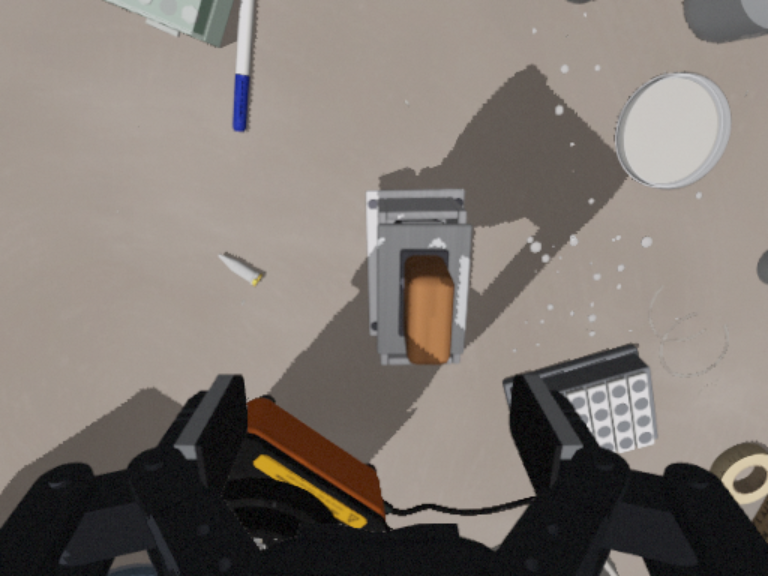

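The roller is back upright in its stand at view (425,290), and the strips at (610,410) are level. The dish at (672,130) has not moved.

```bash
python3 -c "
from bench import *
print(hand_in())"
```

```text
the job is handed in; nothing more can be done
None
```

I rolled all six strips in one unbroken pass with about 12–13 N on the spring, put the roller back upright in its stand and let go, and handed the job in at about 17 s; no verdict was shown. The last picture shows the four strips in view level and the dish in place; I did not check the bottles afterwards, but the arm stayed clear of them.

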